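Make up the drinks tray

TASK

Make up the drinks tray: stand the red-, yellow- and blue-lidded jars upright on the coasters of the same colour, each well centred, and lay the pale wooden muddler in the V-cradle on the tray, sitting down in both Vs and centred between them. Leave the green-lidded jar and the black muddler where they are.

Things in the scene. Friction and masses are not known exactly. Their poses are not given: they have to be found in the camera images.
- jar_red_mid (a point): White ceramic garnish jar with a red lid and a red band round its body; round, 44 mm diameter, straight sided, 65 mm high, standing upright on the table, about 0.16 kg. The point is on its axis, half-way up (32.5 mm above its underside); z is up.
- jar_yellow_mid (a point): White ceramic garnish jar with a yellow lid and a yellow band round its body; round, 44 mm diameter, straight sided, 65 mm high, standing upright on the table, about 0.16 kg. The point is on its axis, half-way up (32.5 mm above its underside); z is up.
- jar_blue_mid (a point): White ceramic garnish jar with a blue lid and a blue band round its body; round, 44 mm diameter, straight sided, 65 mm high, standing upright on the table, about 0.16 kg. The point is on its axis, half-way up (32.5 mm above its underside); z is up.
- jar_green_mid (a point): The look-alike: same jar (44 mm diameter, 65 mm high) but with a green lid and band. No coaster matches it; it stays where it is. The point is on its axis, half-way up.
- coaster_red_top (a point): Flat round red coaster, 66 mm diameter, 5 mm thick, fixed on the floor of the fixed dark wooden drinks tray (190 x 270 mm, rim 15 mm high). The three coasters lie in a row, 85 mm apart, in changing order, parallel to the cradle and 95 mm from it. The point is the centre of its top, 11 mm above the table; a jar on it has its half-way point 32.5 mm above this.
- coaster_yellow_top (a point): Flat round yellow coaster, 66 mm diameter, 5 mm thick, fixed on the floor of the fixed dark wooden drinks tray (190 x 270 mm, rim 15 mm high). The three coasters lie in a row, 85 mm apart, in changing order, parallel to the cradle and 95 mm from it. The point is the centre of its top, 11 mm above the table; a jar on it has its half-way point 32.5 mm above this.
- coaster_blue_top (a point): Flat round blue coaster, 66 mm diameter, 5 mm thick, fixed on the floor of the fixed dark wooden drinks tray (190 x 270 mm, rim 15 mm high). The three coasters lie in a row, 85 mm apart, in changing order, parallel to the cradle and 95 mm from it. The point is the centre of its top, 11 mm above the table; a jar on it has its half-way point 32.5 mm above this.
- muddler_wood_mid (a point): Pale wooden muddler: a plain round rod 26 mm in diameter and 160 mm long, about 0.09 kg, lying flat on the table (it can roll). The point is its centre, on its axis; x runs along the rod (either end may lead; its turn about x means nothing).
- muddler_black_mid (a point): The look-alike: a black plastic muddler of the same size (26 mm diameter, 160 mm long), lying on the table. It stays where it is. The point is its centre; x runs along the rod.
- cradle_seat (a point): Aluminium V-cradle fixed along one side of the tray: two upright 90 degree V-blocks, each 18 mm thick, 100 mm apart along x, 45 mm wide across y, on a base strip 30 mm wide. The point is the centre of a 26 mm rod seated in both Vs and centred, 42 mm above the table; x runs along the rod, z is up. The V arms end level with the point; between the blocks the fingers have room to 32 mm below it.
Things that resemble listed ones, but are neither listed nor needed, are in the scene too. Of the things that look like the part that bears jar_red_mid, the middle-sized one is meant.

How it is judged:
By the outcome, as a careful person would: the job done as asked, in the order asked, and still so for the second after the job is handed in, with the robot touching nothing.
It also fails if it takes over 115 s, if anything falls off the work surface, if the arm or the gripper's body presses on something with over 40 N, if the wrist force passes 120 N, or if a joint passes its speed limit or range.

ROBOT

A 6-joint arm with a two-finger parallel gripper is mounted at the origin on the work surface. World frame = base frame: x ahead of the robot, y to its left, z up, the work surface at z = 0. Lengths are in m, angles in rad, forces in N, time in s.
With the tool pointing down it reaches from about 0.35 to 0.85 m from the base axis. Payload 8.1 kg.
Tool frame: the origin (TCP) lies at the centre of the arm's flange, where the gripper is bolted on; the fingertips stand 186 mm ahead of it and the grasp point (between the pads) lies 167 mm ahead of it; z points along the fingers, y is the line along which they close (so a half turn about z gives the same grasp; the last joint's range is limited). The gripper opens to 93 mm and grips with 3 to 60 N. Pads are 15 mm wide; open, the fingers measure 128 mm over their backs; the gripper's body (75 mm by 188 mm) begins 65 mm behind the grasp point.
Start: joints at [1.162, 0.13, 1.488, -0, 1.523, -0.085], TCP at [0.191, 0.569, 0.405] pointing down, gripper open.
Joint ranges: [-2.96, 2.96], [-0.89, 2.26], [0.02, 2.5], [-1.34, 4.48], [0, 2.73], [-2.66, 2.66]. Speed limits (rad/s): [2.39, 2.39, 2.79, 3.14, 3.14, 3.14].

INTERFACE

Orientations are given as a rotation vector (axis times angle).
In Python, from plant import read_state, read_camera, camera_params, robot gives the robot as it stands.
- The arm moves only by the tool carry_out, never from a script. Its argument "targets" is a list of rows, each an object of numbers: "hand": the opening in per cent of the stroke, from 0 (shut) to 100 (fully open); "x", "y", "z": the shift along the tool's x, y, z in m; "ax", "ay", "az": the turn, a rotation vector about the tool's x, y, z in rad. In form: [{"hand": .., "x": .., "y": .., "z": .., "ax": .., "ay": .., "az": ..}, ...]. A call has 1 to 8 rows; each row is the pose to reach, as a shift and turn from the pose commanded when the call began, along the tool's axes at that moment; what a row does not reach only later rows make up. A row lasts 1/8 s, in which the tool goes at most 62.5 mm and 10.7 degrees, less where a joint would pass 70% of its speed; a pose out of reach is approached as far as the arm can. A call with a gripper value outside its range is refused whole. The fingers move at their own pace and stop on an object; "newtons" is the grip in N (left out, the last holds). Time passes only in rows, so rows that repeat a pose let the fingers close. It gives the time, the measured TCP pose, the force, the opening and the grip force at its end, in the units of the state.
- read_state(): the state, without advancing time (a new reading comes with each control period).
- read_camera(name): name is "scene" or "top"; returns (picture, depth): 420x560x3 uint8, blue, green, red; 420x560 float32, m along the optical axis (not along the pixel's ray), 0 where there is no reading.
- camera_params(name): a dict with "fx", "fy", "cx", "cy" (pixels), "position" and "rotation" of the camera in the world. Camera axes: x right, y up, looking along -z (the intrinsics and any distortion apply to the point x, -y, -z); pixel columns grow to the right and rows downward; lengths in m; the calibration is good to about 2 mm. A picture is of the moment at which its call begins. camera_params takes no time and is no camera call.
- robot.close_job(): hands the job in; it is judged then, once.
The state is a dict: "t": time; "q": joint angles; "dq": joint speeds; "joint_torque": joint torques, N m; "tool_pos": TCP position; "orientation": TCP orientation; "force": force on the tool from outside, world axes, zero at the start; "wrist_torque": the same for the moment, N m; "opening": finger opening in m; "gripper_force": force on a finger pad.
Only numpy, scipy, OpenCV 4.12 (cv2) and the standard library are available. Lean on these libraries where they do the work, as an engineer would, in place of code of your own. Each camera call takes 0.05 s, during which the arm holds its last target. There are 200 camera calls.

## Working session

There is one attempt and no reset: what is moved stays moved. The work goes in short steps, Python scripts to look and compute and a tool call to move; the robot and the scene stay as the last step left them, time stands still between calls to the robot, and variables do not carry over. Pictures are saved under pics/ and viewed, at most 14 in all, crops included, and the job is handed in when it is done.

Besides the shell and the picture viewer there is one more tool, called after "Request:" as a command line: name --argument value ..., lists and objects as JSON in quotes. carry_out: Moves the arm, as the interface text tells. Its arguments: {"type":"object","properties":{"targets":{"type":"array","items":{"type":"object","properties":{"hand":{"type":"number"},"x":{"type":"number"},"y":{"type":"number"},"z":{"type":"number"},"ax":{"type":"number"},"ay":{"type":"number"},"az":{"type":"number"}}}},"newtons":{"type":"number"}},"required":["targets"]}

```bash
mkdir -p pics; ls
cat > h.py <<'E'
import numpy as np, cv2
from plant import read_state, read_camera, camera_params, robot
from scipy.spatial.transform import Rotation as R
def snap(name,tag):
    im,d=read_camera(name); cv2.imwrite(f'pics/{tag}.png',im); np.save(f'pics/{tag}.npy',d); return im,d
def ray(name,u,v):
    p=camera_params(name); k=np.array([(u-p['cx'])/p['fx'],-(v-p['cy'])/p['fy'],-1.])
    return np.array(p['position']),np.array(p['rotation']).reshape(3,3)@k
def onplane(name,u,v,z):
    o,k=ray(name,u,v); return o+k*(z-o[2])/k[2]
def atdepth(name,u,v,d):
    o,k=ray(name,u,v); return o+k*d
E
python3 - <<'E'
from h import *
for n in ('scene','top'):
    snap(n,n+'0'); print(camera_params(n))
s=read_state(); print({k:np.round(v,4) for k,v in s.items()})
E
```

```text
pics
{'fx': 383.8628654085146, 'fy': 383.8628654085146, 'cx': 284.8540502974077, 'cy': 211.19381729171224, 'position': array([ 1.04857697, -0.11620082,  0.54944243]), 'rotation': array([0.71311391, 0.48805569, 1.07599475])}
{'fx': 431.42789680453393, 'fy': 431.42789680453393, 'cx': 285.0566326802336, 'cy': 208.37007217491285, 'position': array([0.39250252, 0.1153149 , 1.06148201]), 'rotation': array([ 0.12347379, -0.11958965, -1.59662031])}
{'t': np.float64(0.1), 'q': array([ 1.1616,  0.1311,  1.4892,  0.    ,  1.523 , -0.0854]), 'dq': array([-0.0005, -0.0032, -0.0014,  0.0001,  0.0014, -0.0007]), 'joint_torque': array([ 1.00000e-03, -5.61347e+01, -4.93093e+01,  7.71000e-02,
        2.94000e-02, -1.00000e-04]), 'tool_pos': array([0.1908, 0.5686, 0.4038]), 'orientation': array([-5.0640e-01, -3.1001e+00,  2.6000e-03]), 'force': array([2.0000e-04, 4.1490e-01, 1.0131e+00]), 'wrist_torque': array([-0.0053,  0.0107, -0.046 ]), 'gripper_force': np.float64(0.0), 'opening': np.float64(0.0927)}
```

View pics/top0.png

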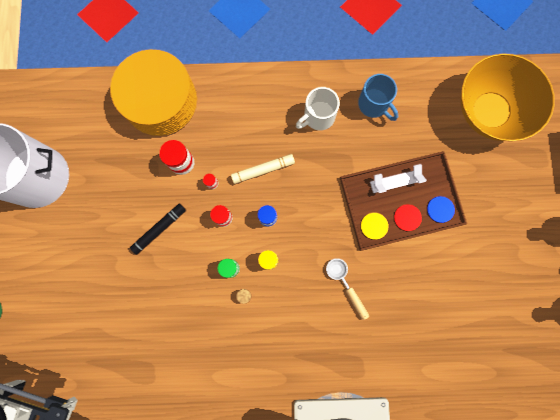

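View pics/scene0.png

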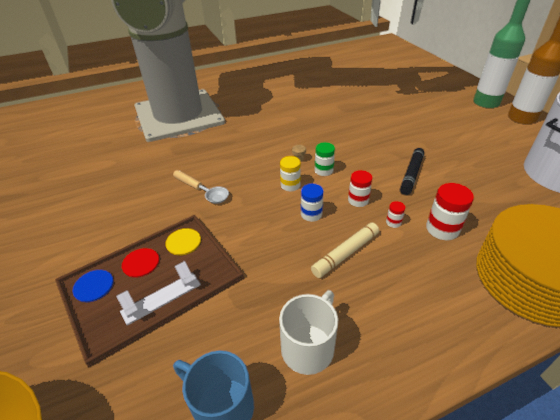

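The top view shows three red-lidded jars: big at (175,155), small at (210,181), and the middle-sized one at (221,215). The middle one fits the description. Next to it are blue (267,215), yellow (268,259) and green (228,268). The wooden muddler is at (262,169). The tray has the cradle at (398,181) and coasters yellow (375,226), red (408,218) and blue (441,209). I'll confirm the red jar in a crop and measure.

```bash
cat >> h.py <<'E'
def cloud(name,d):
    p=camera_params(name); v,u=np.indices(d.shape)
    k=np.stack([(u-p['cx'])/p['fx'],-(v-p['cy'])/p['fy'],-np.ones(d.shape)],-1)*d[...,None]
    return k@R.from_rotvec(p['rotation']).as_matrix().T+p['position']
def ray(name,u,v):
    p=camera_params(name); k=np.array([(u-p['cx'])/p['fx'],-(v-p['cy'])/p['fy'],-1.])
    return np.array(p['position']),R.from_rotvec(p['rotation']).as_matrix()@k
SEED={'jr':(221,215),'jy':(268,259),'jb':(267,215),'jg':(228,268),'cr':(408,218),'cy':(375,226),'cb':(441,209)}
def blob(im,uv,zp,name='top'):
    'blob of the seed colour -> centre via its outline projected on plane zp, and diameter'
    lab=cv2.cvtColor(im,cv2.COLOR_BGR2LAB).astype(float); u,v=uv
    ref=np.median(lab[v-2:v+3,u-2:u+3].reshape(-1,3),0)
    m=(np.linalg.norm((lab-ref)*[.4,1,1],axis=2)<45).astype(np.uint8)
    m=cv2.morphologyEx(m,cv2.MORPH_OPEN,np.ones((3,3)))
    n,L=cv2.connectedComponents(m); vs,us=np.nonzero(L==L[v,u])
    P=np.array([onplane(name,a,b,zp)[:2] for a,b in zip(us,vs)],np.float32)
    h=cv2.convexHull(P)
    (c,wh,_)=cv2.fitEllipse(h); return P.mean(0),np.array(c),wh,(us.mean(),vs.mean())
E
python3 - <<'E'
from h import *
im=cv2.imread('pics/top0.png'); d=np.load('pics/top0.npy'); C=cloud('top',d)
cv2.imwrite('pics/crop1.png',cv2.resize(im[130:310,125:325],None,fx=3.3,fy=3.3,interpolation=cv2.INTER_CUBIC))
cv2.imwrite('pics/crop2.png',cv2.resize(im[145:255,330:475],None,fx=5,fy=5,interpolation=cv2.INTER_CUBIC))
for k,s in SEED.items():
    z=.065 if k[0]=='j' else .011
    m,e,wh,uv=blob(im,s,z); print(k,m.round(4),e.round(4),np.round(wh,4),np.round(uv,1),'zdepth',C[s[1],s[0]].round(4))
for s in [(250,230),(300,220),(262,169),(240,175),(288,162),(398,181),(378,97),(322,105)]: print(s,C[s[1],s[0]].round(4))
# mid jar scan
for n,s in (('big',(175,152)),('small',(210,181))): print(n,C[s[1],s[0]].round(4),np.round(blob(im,s,C[s[1],s[0],2])[2],4))
E
```

```text
jr [0.5393 0.2696] [0.5392 0.2698] [0.0435 0.0439] [219.2 213.7] zdepth [0.5362 0.2655 0.0645]
jy [0.4303 0.1587] [0.4304 0.1588] [0.0426 0.0451] [267.8 259.3] zdepth [0.4309 0.1581 0.0647]
jb [0.5348 0.1588] [0.5348 0.1586] [0.0418 0.0432] [266.7 214.2] zdepth [0.5332 0.1582 0.063 ]
jg [0.4144 0.2526] [0.4146 0.2526] [0.0415 0.0432] [226.9 267.5] zdepth [0.4132 0.2507 0.0603]
cr [ 0.5252 -0.1845] [ 0.5254 -0.1844] [0.0664 0.0677] [407.7 217.1] zdepth [ 0.5231 -0.1857  0.0091]
cy [ 0.5067 -0.1013] [ 0.5069 -0.1012] [0.064  0.0659] [374.2 225.6] zdepth [ 0.5055 -0.1029  0.0121]
cb [ 0.5428 -0.2671] [ 0.5429 -0.267 ] [0.0648 0.0669] [440.7 209. ] zdepth [ 0.5427 -0.2674  0.012 ]
(250, 230) [ 0.5062  0.2039 -0.0026]
(300, 220) [0.5271 0.0794 0.0009]
(262, 169) [0.6538 0.1696 0.024 ]
(240, 175) [0.6399 0.224  0.0252]
(288, 162) [0.6696 0.1049 0.0241]
(398, 181) [ 0.6166 -0.1675  0.0094]
(378, 97) [ 8.425e-01 -1.338e-01 -7.000e-04]
(322, 105) [0.8231 0.0127 0.0045]Traceback (most recent call last):
  File "<stdin>", line 10, in <module>
  File "h.py", line 28, in blob
    P=np.array([onplane(name,a,b,zp)[:2] for a,b in zip(us,vs)],np.float32)
                ~~~~~~~^^^^^^^^^^^^^
  File "h.py", line 10, in onplane
    o,k=ray(name,u,v); return o+k*(z-o[2])/k[2]
        ~~~^^^^^^^^^^
  File "h.py", line 18, in ray
    p=camera_params(name); k=np.array([(u-p['cx'])/p['fx'],-(v-p['cy'])/p['fy'],-1.])
ValueError: time passes only in moves, steps and waits
```

View pics/crop1.png

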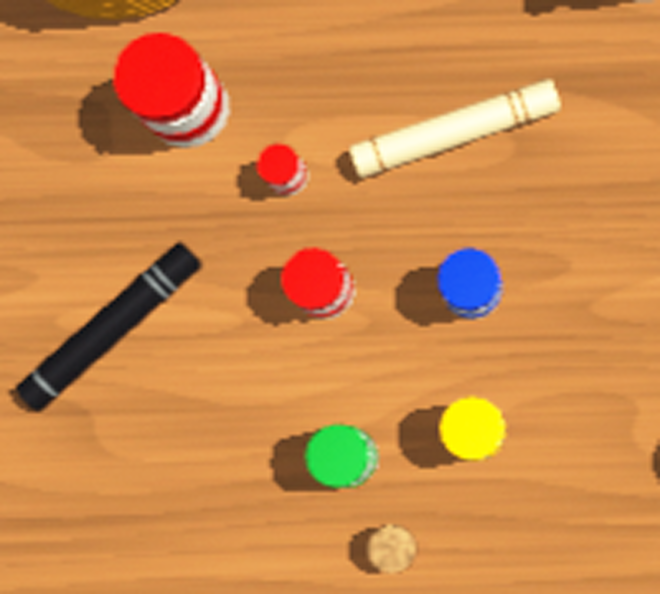

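View pics/crop2.png

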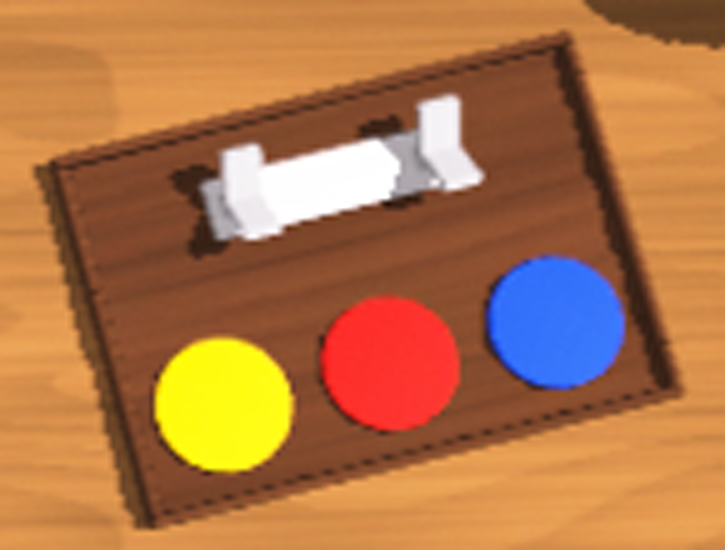

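The crop confirms the middle-sized red jar, at crop (318,280) between the small red jar, the big red jar and blue. Now I'll cache the camera parameters, measure the muddler and cradle, and plan the first move.

```bash
cat >> h.py <<'E'
import functools, plant
camera_params=functools.lru_cache(None)(plant.camera_params)
def tr(pts,yaw,cur=None):
    'waypoints (grasp point world) -> tool shifts; closing axis at yaw (mod pi); nearest turn'
    s=cur or read_state(); M=R.from_rotvec(s['orientation']).as_matrix(); y=M[:,1]
    yn=np.array([np.cos(yaw),np.sin(yaw),0]); yn*=np.sign(yn@y) or 1
    T=np.stack([np.cross(yn,[0,0,-1]),yn,[0,0,-1]],1)
    rv=R.from_matrix(M.T@T).as_rotvec()
    print('turn',rv.round(4),'q6',s['q'][5].round(2),'q1',s['q'][0].round(2),'t',s['t'].round(2))
    for p in pts:
        print(p,'->',(M.T@(np.array(p)+[0,0,.167]-s['tool_pos'])).round(4))
def proj(name,P):
    p=camera_params(name); k=R.from_rotvec(p['rotation']).as_matrix().T@(np.array(P)-p['position'])
    return np.array([p['cx']-p['fx']*k[0]/k[2],p['cy']+p['fy']*k[1]/k[2]])
E
python3 - <<'E'
from h import *
im=cv2.imread('pics/top0.png'); d=np.load('pics/top0.npy'); C=cloud('top',d)
for n,s in (('big',(175,152)),('small',(210,181))): print(n,C[s[1],s[0]].round(4))
m=(C[...,0]>.6)&(C[...,0]<.71)&(C[...,1]>.07)&(C[...,1]<.26)
lab=cv2.cvtColor(im,cv2.COLOR_BGR2LAB).astype(float)
print(lab[169,262],lab[150,250])
w=(lab[...,0]>190)&m
vs,us=np.nonzero(w); P=np.array([onplane('top',a,b,.013)[:2] for a,b in zip(us,vs)],np.float32)
c,wh,a=cv2.minAreaRect(P); print('rod n',len(P),c,wh,a,'mean',P.mean(0)); 
v=np.linalg.svd(P-P.mean(0),full_matrices=False)[2][0]; print('dir',v,'px',us.min(),us.max(),vs.min(),vs.max())
u=np.array([.0360,-.1658]);u/=np.linalg.norm(u);n=np.array([-u[1],u[0]]);seat=np.array([.5249,-.1843])+.095*n
print('u',u,'seat',seat, 'yaw n',np.arctan2(n[1],n[0]))
big={c:cv2.resize(cv2.imread(f'pics/{c}0.png')[y:y+130,x:x+180],None,fx=4,fy=4,interpolation=cv2.INTER_CUBIC) for c,x,y in (('top',320,140),('scene',60,220))}
off={'top':(320,140),'scene':(60,220)}
for c in big:
    for sgn in (-1,1):
        for e in (-.009,.009):
            for t in (-.0225,.0225):
                p=np.append(seat+u*(sgn*.05+e)+n*t,.042)
                q=((proj(c,p)-off[c]+.5)*4).astype(int); cv2.circle(big[c],tuple(int(i) for i in q),2,(0,255,0),-1)
    for k in ((.0249+.5,-.1843),):
        q=((proj(c,[*k,.011])-off[c]+.5)*4).astype(int); cv2.circle(big[c],tuple(int(i) for i in q),3,(0,255,0),-1)
cv2.imwrite('pics/cr_top.png',big['top']);cv2.imwrite('pics/cr_scene.png',big['scene'])
s=read_state(); print(R.from_rotvec(s['orientation']).as_matrix().round(3))
tr([(.539,.27,.15),(.539,.27,.042),(.525,-.1845,.14),(.525,-.1845,.053)],np.arctan2(n[1],n[0]))
E
```

```text
big [0.6838 0.3678 0.0904]
small [0.6226 0.2944 0.045 ]
[252. 125. 139.] [163. 149. 174.]
rod n 621 (0.6592367887496948, 0.16826850175857544) (0.025103440508246422, 0.1625957489013672) 17.191478729248047 mean [0.6587016 0.1687605]
dir [ 0.29287577 -0.9561505 ] px 231 294 154 182
u [ 0.21218494 -0.97722953] seat [ 0.61773681 -0.16414243] yaw n 0.2138102703873058
[[-0.948  0.318 -0.001]
 [ 0.318  0.948 -0.002]
 [ 0.    -0.002 -1.   ]]Traceback (most recent call last):
  File "<stdin>", line 25, in <module>
  File "h.py", line 39, in tr
    print('turn',rv.round(4),'q6',s['q'][5].round(2),'q1',s['q'][0].round(2),'t',s['t'].round(2))
                                                                                 ^^^^^^^^^^^^
AttributeError: 'float' object has no attribute 'round'
```

View pics/cr_top.png

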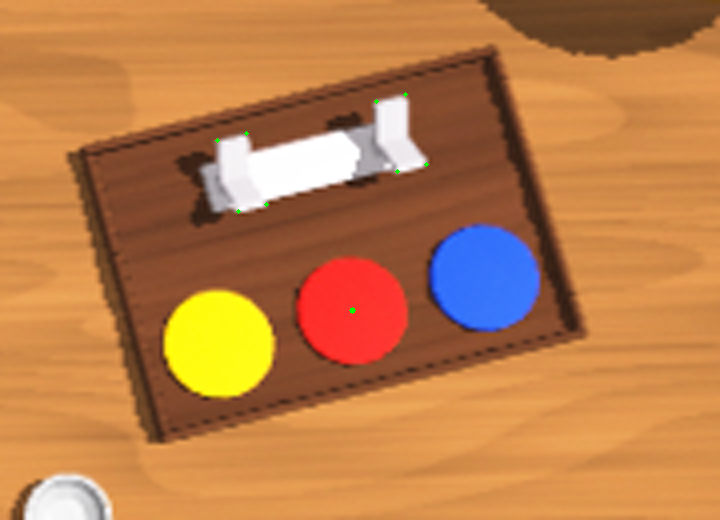

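View pics/cr_scene.png

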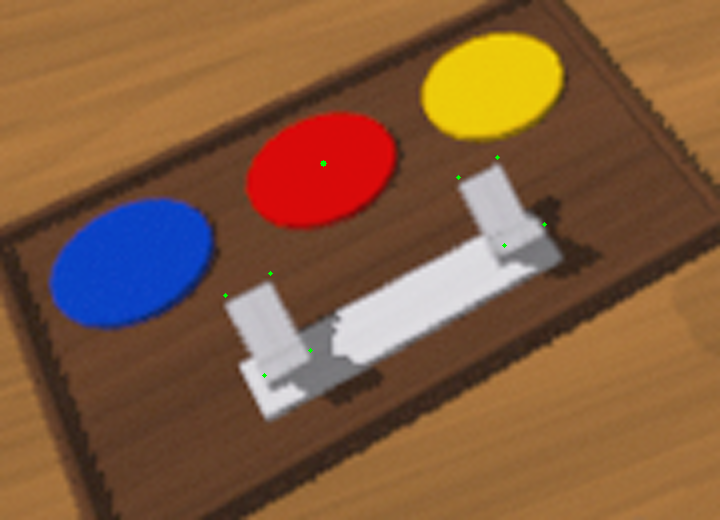

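The overlay (green dots) of the predicted cradle fits the top view well: block tops at (232,175) and (400,130) in the crop, and the middle coaster at (352,310). The scene camera is about 2 px off.

```bash
sed -i "s/s\['t'\].round(2)/round(s['t'],2)/" h.py
python3 - <<'E'
from h import *
tr([(.539,.27,.15),(.539,.27,.042),(.525,-.1845,.14),(.525,-.1845,.053)],.2138)
E
```

```text
turn [-1.6000e-03  7.0000e-04  1.0332e+00] q6 -0.09 q1 1.16 t 0.1
(0.539, 0.27, 0.15) -> [-0.4251 -0.1722  0.087 ]
(0.539, 0.27, 0.042) -> [-0.4252 -0.172   0.195 ]
(0.525, -0.1845, 0.14) -> [-0.5565 -0.6075  0.0977]
(0.525, -0.1845, 0.053) -> [-0.5565 -0.6073  0.1847]
```

Request:
carry_out --targets '[{"hand": 75, "x": -0.2125, "y": -0.086, "z": 0.02, "az": 0.5}, {"hand": 75, "x": -0.425, "y": -0.172, "z": 0.04, "az": 1.033}, {"hand": 75, "x": -0.425, "y": -0.172, "z": 0.04, "az": 1.033}, {"hand": 75, "x": -0.425, "y": -0.172, "z": 0.087, "az": 1.033}, {"hand": 75, "x": -0.425, "y": -0.172, "z": 0.087, "az": 1.033}, {"hand": 75, "x": -0.425, "y": -0.172, "z": 0.087, "az": 1.033}, {"hand": 75, "x": -0.425, "y": -0.172, "z": 0.087, "az": 1.033}, {"hand": 75, "x": -0.425, "y": -0.172, "z": 0.087, "az": 1.033}]'

```text
schema error: expected keys hand, x, y, z, ax, ay, az
```

Run:
```python
from h import *
s=read_state();print(s['tool_pos'],s['opening'],s['dq'].round(3))
tr([(.539,.27,.15),(.539,.27,.042)],.2138)
im,d=snap('top','t1'); im2,d2=snap('scene','s1')
cv2.imwrite('pics/t1b.png',cv2.resize(im2,None,fx=1.4,fy=1.4))
```

```text
[0.19079356 0.56863653 0.40378492] 0.09272966371085764 [-0.    -0.003 -0.001  0.     0.001 -0.001]
turn [-1.6000e-03  7.0000e-04  1.0332e+00] q6 -0.09 q1 1.16 t 0.1
(0.539, 0.27, 0.15) -> [-0.4251 -0.1722  0.087 ]
(0.539, 0.27, 0.042) -> [-0.4252 -0.172   0.195 ]
```

View pics/t1b.png

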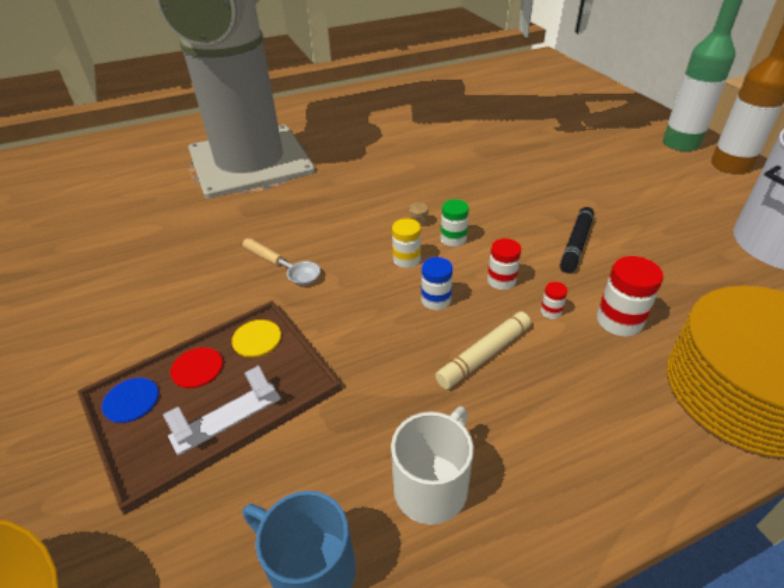

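The call was refused because every key is required, so the scene hasn't changed. I'll resend it with all keys.

Request:
carry_out --targets '[{"hand": 75, "x": -0.2125, "y": -0.086, "z": 0.02, "ax": 0, "ay": 0, "az": 0.5}, {"hand": 75, "x": -0.425, "y": -0.172, "z": 0.04, "ax": 0, "ay": 0, "az": 1.033}, {"hand": 75, "x": -0.425, "y": -0.172, "z": 0.04, "ax": 0, "ay": 0, "az": 1.033}, {"hand": 75, "x": -0.425, "y": -0.172, "z": 0.087, "ax": 0, "ay": 0, "az": 1.033}, {"hand": 75, "x": -0.425, "y": -0.172, "z": 0.087, "ax": 0, "ay": 0, "az": 1.033}, {"hand": 75, "x": -0.425, "y": -0.172, "z": 0.087, "ax": 0, "ay": 0, "az": 1.033}, {"hand": 75, "x": -0.425, "y": -0.172, "z": 0.087, "ax": 0, "ay": 0, "az": 1.033}, {"hand": 75, "x": -0.425, "y": -0.172, "z": 0.087, "ax": 0, "ay": 0, "az": 1.033}]'

```text
t: 1.2
tool_pos: [0.5407, 0.2679, 0.3163]
orientation: [-1.975, -2.443, 0.003]
force: [0.2, 0.3, -0.5]
opening: 0.07
gripper_force: 0.0
```

Run:
```python
from h import *
s=read_state();print(s['tool_pos'],s['opening'],s['dq'].round(3))
tr([(.539,.27,.15),(.539,.27,.042)],.2138)
```

```text
[0.54070937 0.26786975 0.31628785] 0.07004987991111106 [-0.327  0.267 -0.199  0.014 -0.07  -0.333]
turn [-0.0015  0.0008 -0.0025] q6 0.16 q1 0.38 t 1.2
(0.539, 0.27, 0.15) -> [ 0.0024 -0.0012 -0.0007]
(0.539, 0.27, 0.042) -> [ 0.0025 -0.0011  0.1073]
```

Request:
carry_out --targets '[{"hand": 75, "x": 0, "y": 0, "z": 0, "ax": 0, "ay": 0, "az": 0}, {"hand": 75, "x": 0, "y": 0, "z": 0.04, "ax": 0, "ay": 0, "az": 0}, {"hand": 75, "x": 0, "y": 0, "z": 0.08, "ax": 0, "ay": 0, "az": 0}, {"hand": 75, "x": 0, "y": 0, "z": 0.107, "ax": 0, "ay": 0, "az": 0}, {"hand": 75, "x": 0, "y": 0, "z": 0.107, "ax": 0, "ay": 0, "az": 0}, {"hand": 75, "x": 0, "y": 0, "z": 0.107, "ax": 0, "ay": 0, "az": 0}]'

```text
t: 1.95
tool_pos: [0.5392, 0.2714, 0.2123]
orientation: [1.97, 2.446, 0.002]
force: [1.2, -0.1, 0.6]
opening: 0.0699
gripper_force: 0.0
```

Run:
```python
from h import *
s=read_state();print(s['tool_pos'],s['opening'],s['dq'].round(3))
tr([(.539,.27,.042)],.2138)
im,d=snap('top','t2'); im2,d2=snap('scene','s2')
a=cv2.resize(im[140:280,150:330],None,fx=4,fy=4);cv2.imwrite('pics/t2c.png',a)
```

```text
[0.53924372 0.27138421 0.21231238] 0.069861589294626 [-0.006 -0.014 -0.016 -0.    -0.003 -0.001]
turn [ 0.0017 -0.0004  0.0009] q6 0.17 q1 0.38 t 1.95
(0.539, 0.27, 0.042) -> [-0.0013 -0.0005  0.0033]
```

View pics/s2.png

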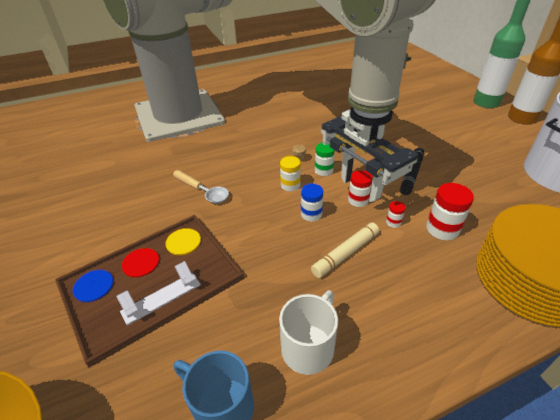

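The fingers straddle the middle red jar at (360,190). Closing now, then lifting.

Request:
carry_out --newtons 20 --targets '[{"hand": 20, "x": 0, "y": 0, "z": 0, "ax": 0, "ay": 0, "az": 0}, {"hand": 20, "x": 0, "y": 0, "z": 0, "ax": 0, "ay": 0, "az": 0}, {"hand": 20, "x": 0, "y": 0, "z": 0, "ax": 0, "ay": 0, "az": 0}, {"hand": 20, "x": 0, "y": 0, "z": 0, "ax": 0, "ay": 0, "az": 0}, {"hand": 20, "x": 0, "y": 0, "z": 0, "ax": 0, "ay": 0, "az": 0}, {"hand": 20, "x": 0, "y": 0, "z": -0.04, "ax": 0, "ay": 0, "az": 0}, {"hand": 20, "x": 0, "y": 0, "z": -0.09, "ax": 0, "ay": 0, "az": 0}, {"hand": 20, "x": 0, "y": 0, "z": -0.09, "ax": 0, "ay": 0, "az": 0}]'

```text
t: 3.05
tool_pos: [0.5407, 0.2712, 0.3058]
orientation: [1.969, 2.443, 0.011]
force: [0.1, -0.2, -2.0]
opening: 0.0438
gripper_force: 20.0
```

Run:
```python
from h import *
s=read_state();print(s['tool_pos'],s['opening'],s['gripper_force'],s['dq'].round(3))
tr([(.525,-.1845,.13)],.2138)
```

```text
[0.54066406 0.27121842 0.30578254] 0.043760698512742585 19.99974245307385 [-0.     0.047  0.066 -0.001 -0.038  0.001]
turn [ 0.0081 -0.0014  0.0002] q6 0.17 q1 0.38 t 3.05
(0.525, -0.1845, 0.13) -> [-0.442  -0.1122  0.0073]
```

Request:
carry_out --targets '[{"hand": 20, "x": -0.0442, "y": -0.0112, "z": 0, "ax": 0, "ay": 0, "az": 0}, {"hand": 20, "x": -0.0995, "y": -0.0252, "z": 0, "ax": 0, "ay": 0, "az": 0}, {"hand": 20, "x": -0.1547, "y": -0.0393, "z": 0, "ax": 0, "ay": 0, "az": 0}, {"hand": 20, "x": -0.21, "y": -0.0533, "z": 0, "ax": 0, "ay": 0, "az": 0}, {"hand": 20, "x": -0.2652, "y": -0.0673, "z": 0, "ax": 0, "ay": 0, "az": 0}, {"hand": 20, "x": -0.3205, "y": -0.0813, "z": 0, "ax": 0, "ay": 0, "az": 0}, {"hand": 20, "x": -0.3757, "y": -0.0954, "z": 0, "ax": 0, "ay": 0, "az": 0}, {"hand": 20, "x": -0.42, "y": -0.1066, "z": 0, "ax": 0, "ay": 0, "az": 0}]'

```text
t: 4.05
tool_pos: [0.523, -0.1645, 0.299]
orientation: [-1.971, -2.443, 0.001]
force: [0.6, 0.3, -1.3]
opening: 0.0437
gripper_force: 20.0
```

Request:
carry_out --targets '[{"hand": 20, "x": -0.022, "y": -0.0056, "z": 0.005, "ax": 0, "ay": 0, "az": 0}, {"hand": 20, "x": -0.022, "y": -0.0056, "z": 0.03, "ax": 0, "ay": 0, "az": 0}, {"hand": 20, "x": -0.022, "y": -0.0056, "z": 0.05, "ax": 0, "ay": 0, "az": 0}, {"hand": 20, "x": -0.022, "y": -0.0056, "z": 0.05, "ax": 0, "ay": 0, "az": 0}, {"hand": 20, "x": -0.022, "y": -0.0056, "z": 0.05, "ax": 0, "ay": 0, "az": 0}]'

```text
t: 4.68
tool_pos: [0.5234, -0.1848, 0.2508]
orientation: [-1.971, -2.446, 0.0]
force: [0.1, -0.7, 0.1]
opening: 0.0436
gripper_force: 20.0
```

Run:
```python
from h import *
s=read_state();print(s['tool_pos'],s['opening'],s['gripper_force'],s['dq'].round(3),s['orientation'])
tr([(.525,-.1845,.086),(.525,-.1845,.055)],.2138)
im,d=snap('top','t3'); im2,d2=snap('scene','s3')
a=cv2.resize(im[140:270,320:500],None,fx=4,fy=4);b=cv2.resize(im2[150:350,60:260],None,fx=2.6,fy=2.6)
b=b[:520];cv2.imwrite('pics/p3.png',np.hstack([cv2.resize(a,(400,289)),b[:289*1][:, :400]])) 
cv2.imwrite('pics/p3.png',b)
```

```text
[ 0.52344598 -0.18481462  0.25084197] 0.043558347662101815 19.999722627253504 [-0.001 -0.014 -0.017 -0.002  0.     0.   ] [-1.97050855e+00 -2.44648139e+00  8.46153945e-05]
turn [-0.0002 -0.0001  0.0009] q6 -0.65 q1 -0.43 t 4.67
(0.525, -0.1845, 0.086) -> [-0.      0.0016 -0.0022]
(0.525, -0.1845, 0.055) -> [-0.      0.0016  0.0288]
```

View pics/p3.png

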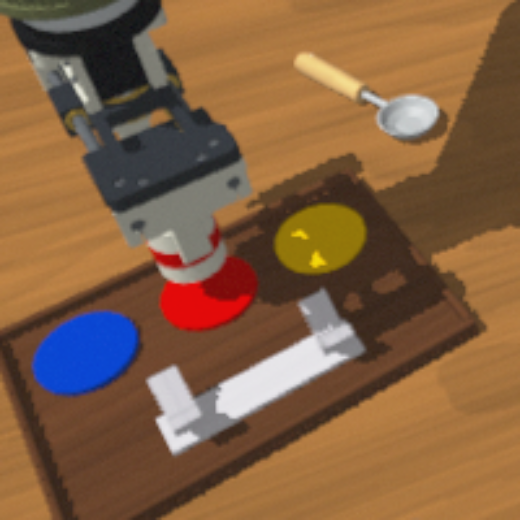

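Run:
```python
from h import *
im=cv2.imread('pics/s3.png')
b=cv2.resize(im[220:290,80:180],None,fx=8,fy=8,interpolation=cv2.INTER_CUBIC)
t=np.linspace(0,2*np.pi,90)
def ring(x,y,z,r,col):
    P=np.array([(proj('scene',[x+r*np.cos(a),y+r*np.sin(a),z])-[80,220]+.5)*8 for a in t]).astype(np.int32)
    cv2.polylines(b,[P],True,col,1)
ring(.5234,-.1848,.0385,.022,(0,255,0)); ring(.525,-.1845,.011,.033,(255,255,0))
cv2.imwrite('pics/p4.png',b)
for k,s in (('cr',(142,262)),('cb',(93,285))):
    print(k,[np.round(x,4) for x in blob(cv2.imread('pics/s1.png'),s,.011,'scene')])
print(blob(cv2.imread('pics/s1.png'),(183,241),.011,'scene'))
```

```text
cr [array([ 0.5276, -0.186 ], dtype=float32), array([ 0.5267, -0.1857]), array([0.0662, 0.0679]), array([139.694, 261.969])]
cb [array([ 0.5462, -0.2688], dtype=float32), array([ 0.5454, -0.2685]), array([0.065 , 0.0674]), array([ 92.2936, 285.3672])]
(array([ 0.5093792 , -0.10312888], dtype=float32), array([ 0.50859684, -0.10281151]), (0.0661112442612648, 0.06884372979402542), (np.float64(182.47690217391303), np.float64(240.9891304347826)))
```

View pics/p4.png

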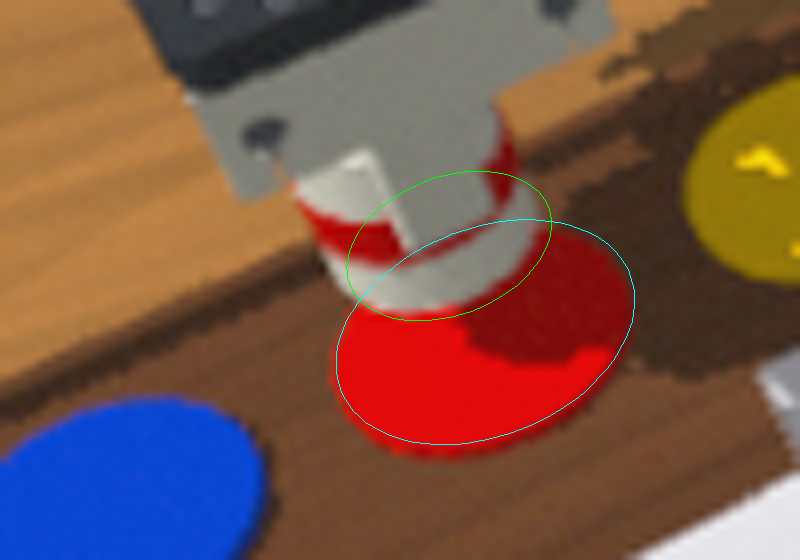

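The jar, held above the coaster with its rim bottom at crop (415,315), needs to go a few mm more to +x. I'll lower it to just above the coaster and compare again.

Request:
carry_out --targets '[{"hand": 20, "x": 0.001, "y": 0.003, "z": 0.012, "ax": 0, "ay": 0, "az": 0}, {"hand": 20, "x": 0.001, "y": 0.003, "z": 0.024, "ax": 0, "ay": 0, "az": 0}, {"hand": 20, "x": 0.001, "y": 0.003, "z": 0.024, "ax": 0, "ay": 0, "az": 0}, {"hand": 20, "x": 0.001, "y": 0.003, "z": 0.024, "ax": 0, "ay": 0, "az": 0}]'

```text
t: 5.28
tool_pos: [0.5259, -0.1836, 0.2265]
orientation: [-1.971, -2.446, 0.0]
force: [0.2, -0.3, -1.6]
opening: 0.0438
gripper_force: 20.0
```

Run:
```python
from h import *
s=read_state();print(s['tool_pos'],s['force'],s['dq'].round(3),s['orientation'])
im,_=snap('scene','s5'); im2,_=snap('top','t5')
b=cv2.resize(im[220:290,80:180],None,fx=6,fy=6,interpolation=cv2.INTER_CUBIC)
t=np.linspace(0,2*np.pi,90)
x,y,z=s['tool_pos']-[0,0,.167+.0453]
def ring(x,y,z,r,col):
    P=np.array([(proj('scene',[x+r*np.cos(a),y+r*np.sin(a),z])-[80,220]+.5)*6 for a in t]).astype(np.int32)
    cv2.polylines(b,[P],True,col,1)
ring(x,y,z,.022,(0,255,0)); ring(.5272,-.1859,.011,.033,(255,255,0))
c=cv2.resize(im2[180:250,370:450],None,fx=6,fy=6,interpolation=cv2.INTER_CUBIC)
cv2.imwrite('pics/p5.png',cv2.resize(np.hstack([b[:420],c[:420]]),None,fx=.74,fy=.74))
```

```text
[ 0.52594016 -0.18356157  0.22651179] [ 0.17050782 -0.27446681 -1.62781612] [-0.    -0.009 -0.008  0.001  0.    -0.002] [-1.97118768e+00 -2.44557457e+00  2.72066346e-04]
```

View pics/p5.png

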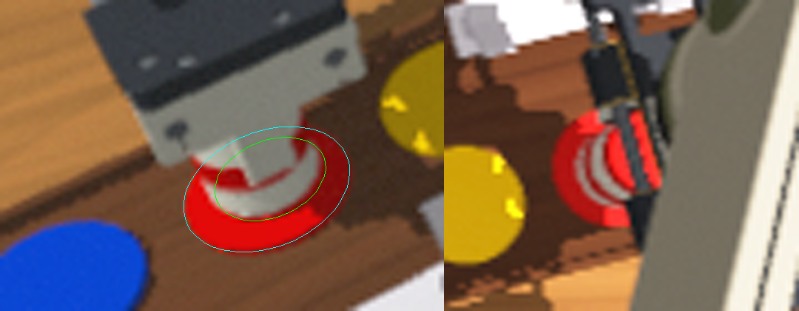

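Run:
```python
from h import *
p=np.array([.526,-.1836,.0145]);b=proj('scene',p)
J=np.array([(proj('scene',p+e)-b)/.01 for e in np.eye(3)[:2]*.01]).T
for px in ((1.2,1.6),(-2,-.7)):
  w=np.linalg.solve(J,px);print(w.round(4))
print(b, proj('scene',[.5272,-.1859,.011]),proj('scene',[.5272,-.1859,.0145]))
```

```text
[0.0048 0.0014]
[-0.0032 -0.0031]
[140.39330132 259.53683156] [139.7380309 261.6523267] [139.20047273 260.41551101]
```

Request:
carry_out --targets '[{"hand": 20, "x": 0, "y": 0.0027, "z": 0.001, "ax": 0, "ay": 0, "az": 0}, {"hand": 20, "x": 0, "y": 0.0027, "z": 0.004, "ax": 0, "ay": 0, "az": 0}, {"hand": 20, "x": 0, "y": 0.0027, "z": 0.004, "ax": 0, "ay": 0, "az": 0}, {"hand": 75, "x": 0, "y": 0.0027, "z": 0.004, "ax": 0, "ay": 0, "az": 0}, {"hand": 75, "x": 0, "y": 0.0027, "z": 0.004, "ax": 0, "ay": 0, "az": 0}, {"hand": 75, "x": 0, "y": 0.0027, "z": 0.004, "ax": 0, "ay": 0, "az": 0}, {"hand": 75, "x": 0, "y": 0.0027, "z": -0.04, "ax": 0, "ay": 0, "az": 0}, {"hand": 75, "x": 0, "y": 0.0027, "z": -0.09, "ax": 0, "ay": 0, "az": 0}]'

```text
t: 6.38
tool_pos: [0.5281, -0.1828, 0.3167]
orientation: [-1.97, -2.444, 0.001]
force: [1.0, -0.4, 1.2]
opening: 0.0696
gripper_force: 0.0
```

Run:
```python
from h import *
s=read_state();print(s['tool_pos'],s['force'],s['opening'])
tr([(.432,.1588,.15),(.432,.1588,.042)],.2138)
```

```text
[ 0.52808591 -0.18278619  0.31671227] [ 1.04254495 -0.38612521  1.20906246] 0.06959566677356922
turn [-0.0021 -0.0016  0.0001] q6 -0.64 q1 -0.42 t 6.38
(0.432, 0.1588, 0.15) -> [ 3.542e-01 -2.140e-02  3.000e-04]
(0.432, 0.1588, 0.042) -> [ 0.354  -0.0212  0.1083]
```

Request:
carry_out --targets '[{"hand": 75, "x": 0.05, "y": -0.003, "z": 0, "ax": 0, "ay": 0, "az": 0}, {"hand": 75, "x": 0.11, "y": -0.0065, "z": 0, "ax": 0, "ay": 0, "az": 0}, {"hand": 75, "x": 0.17, "y": -0.01, "z": 0, "ax": 0, "ay": 0, "az": 0}, {"hand": 75, "x": 0.23, "y": -0.014, "z": 0, "ax": 0, "ay": 0, "az": 0}, {"hand": 75, "x": 0.29, "y": -0.0175, "z": 0, "ax": 0, "ay": 0, "az": 0}, {"hand": 75, "x": 0.34, "y": -0.0205, "z": 0, "ax": 0, "ay": 0, "az": 0}, {"hand": 75, "x": 0.354, "y": -0.0213, "z": 0, "ax": 0, "ay": 0, "az": 0}, {"hand": 75, "x": 0.354, "y": -0.0213, "z": 0.01, "ax": 0, "ay": 0, "az": 0}]'

```text
t: 7.38
tool_pos: [0.433, 0.1589, 0.3073]
orientation: [1.968, 2.447, 0.002]
force: [0.3, -0.9, -0.5]
opening: 0.0698
gripper_force: 0.0
```

Run:
```python
from h import *
s=read_state();print(s['tool_pos'],s['dq'].round(3))
im,d=snap('top','t6'); im2,_=snap('scene','s6')
tr([(.432,.1588,.042)],.2138)
b=cv2.resize(im[165:265,345:465],None,fx=6,fy=6,interpolation=cv2.INTER_CUBIC)
c=cv2.resize(im2[200:300,80:200],None,fx=6,fy=6,interpolation=cv2.INTER_CUBIC)
t=np.linspace(0,2*np.pi,90)
def ring(b,n,o,x,y,z,r,col):
    P=np.array([(proj(n,[x+r*np.cos(a),y+r*np.sin(a),z])-o+.5)*6 for a in t]).astype(np.int32)
    cv2.polylines(b,[P],True,col,1)
for (B,n,o,(x,y)) in ((b,'top',[345,165],(.525,-.1845)),(c,'scene',[80,200],(.5272,-.1859))):
    ring(B,n,o,x,y,.011,.033,(255,255,0)); ring(B,n,o,x,y,.076,.022,(0,255,0)); ring(B,n,o,x,y,.011,.022,(0,255,0))
cv2.imwrite('pics/p6.png',cv2.resize(np.hstack([b,c]),None,fx=.55,fy=.55))
```

```text
[0.43298986 0.15889688 0.30731927] [-0.041  0.093  0.102 -0.009 -0.175 -0.016]
turn [-0.0021  0.0006 -0.0003] q6 0.02 q1 0.24 t 7.47
(0.432, 0.1588, 0.042) -> [0.0015 0.     0.0962]
```

View pics/p6.png

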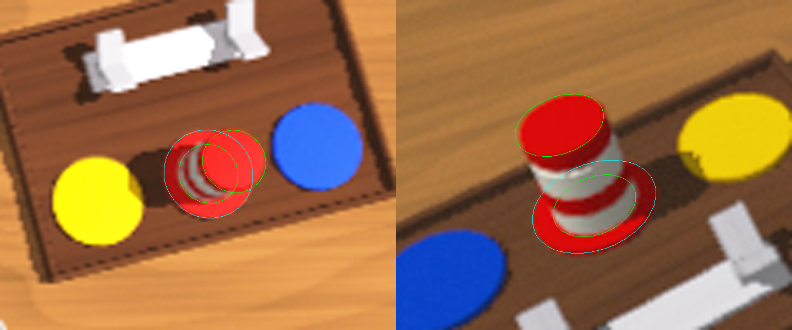

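The red jar is centred: in both views the predicted rings for lid and coaster match it. Now yellow.

Request:
carry_out --targets '[{"hand": 75, "x": 0, "y": 0, "z": 0.04, "ax": 0, "ay": 0, "az": 0}, {"hand": 75, "x": 0, "y": 0, "z": 0.08, "ax": 0, "ay": 0, "az": 0}, {"hand": 75, "x": 0, "y": 0, "z": 0.097, "ax": 0, "ay": 0, "az": 0}, {"hand": 75, "x": 0, "y": 0, "z": 0.097, "ax": 0, "ay": 0, "az": 0}, {"hand": 75, "x": 0, "y": 0, "z": 0.097, "ax": 0, "ay": 0, "az": 0}]'

```text
t: 8.1
tool_pos: [0.4336, 0.1582, 0.2112]
orientation: [1.971, 2.444, 0.002]
force: [0.2, 0.2, -0.7]
opening: 0.07
gripper_force: 0.0
```

Request:
carry_out --newtons 20 --targets '[{"hand": 20, "x": 0, "y": 0, "z": 0, "ax": 0, "ay": 0, "az": 0}, {"hand": 20, "x": 0, "y": 0, "z": 0, "ax": 0, "ay": 0, "az": 0}, {"hand": 20, "x": 0, "y": 0, "z": 0, "ax": 0, "ay": 0, "az": 0}, {"hand": 20, "x": 0, "y": 0, "z": 0, "ax": 0, "ay": 0, "az": 0}, {"hand": 20, "x": 0, "y": 0, "z": 0, "ax": 0, "ay": 0, "az": 0}, {"hand": 20, "x": 0, "y": 0, "z": -0.04, "ax": 0, "ay": 0, "az": 0}, {"hand": 20, "x": 0, "y": 0, "z": -0.09, "ax": 0, "ay": 0, "az": 0}, {"hand": 20, "x": 0, "y": 0, "z": -0.09, "ax": 0, "ay": 0, "az": 0}]'

```text
t: 9.1
tool_pos: [0.4343, 0.1588, 0.3039]
orientation: [1.969, 2.442, 0.009]
force: [-0.3, 0.2, -1.1]
opening: 0.0439
gripper_force: 20.0
```

Run:
```python
from h import *
s=read_state();print(s['tool_pos'],s['gripper_force'],s['opening'])
tr([(.5101,-.101,.139),(.5101,-.101,.09)],.2138)
```

```text
[0.43427105 0.15880921 0.30387848] 19.999735054987013 0.04385592562148307
turn [ 0.0076 -0.0002  0.0003] q6 0.03 q1 0.24 t 9.1
(0.5101, -0.101, 0.139) -> [-0.27    0.0189 -0.002 ]
(0.5101, -0.101, 0.09) -> [-0.27    0.0186  0.047 ]
```

Request:
carry_out --targets '[{"hand": 20, "x": -0.04, "y": 0.0028, "z": 0, "ax": 0, "ay": 0, "az": 0}, {"hand": 20, "x": -0.09, "y": 0.0063, "z": 0, "ax": 0, "ay": 0, "az": 0}, {"hand": 20, "x": -0.14, "y": 0.0098, "z": 0, "ax": 0, "ay": 0, "az": 0}, {"hand": 20, "x": -0.19, "y": 0.0133, "z": 0, "ax": 0, "ay": 0, "az": 0}, {"hand": 20, "x": -0.24, "y": 0.0168, "z": 0, "ax": 0, "ay": 0, "az": 0}, {"hand": 20, "x": -0.27, "y": 0.0189, "z": 0, "ax": 0, "ay": 0, "az": 0}, {"hand": 20, "x": -0.27, "y": 0.0189, "z": 0.03, "ax": 0, "ay": 0, "az": 0}, {"hand": 20, "x": -0.27, "y": 0.0189, "z": 0.05, "ax": 0, "ay": 0, "az": 0}]'

```text
t: 10.1
tool_pos: [0.5074, -0.1018, 0.2466]
orientation: [-1.971, -2.442, 0.002]
force: [-0.7, -0.4, -1.5]
opening: 0.0436
gripper_force: 20.0
```

Request:
carry_out --targets '[{"hand": 20, "x": 0, "y": 0, "z": 0, "ax": 0, "ay": 0, "az": 0}, {"hand": 20, "x": 0, "y": 0, "z": 0.01, "ax": 0, "ay": 0, "az": 0}, {"hand": 20, "x": 0, "y": 0, "z": 0.02, "ax": 0, "ay": 0, "az": 0}, {"hand": 20, "x": 0, "y": 0, "z": 0.02, "ax": 0, "ay": 0, "az": 0}, {"hand": 20, "x": 0, "y": 0, "z": 0.02, "ax": 0, "ay": 0, "az": 0}]'

```text
t: 10.72
tool_pos: [0.5086, -0.1014, 0.2301]
orientation: [1.971, 2.446, 0.0]
force: [0.6, -0.3, -1.4]
opening: 0.0435
gripper_force: 20.0
```

Run:
```python
from h import *
s=read_state();print(s['tool_pos'],s['force'],s['dq'].round(3))
tr([(.5101,-.101,.0552)],.2138)
```

```text
[ 0.50862947 -0.1014373   0.23006209] [ 0.57693015 -0.26094717 -1.38124516] [-0.    -0.007 -0.005  0.     0.001 -0.   ]
turn [0.0004 0.0002 0.0003] q6 -0.51 q1 -0.3 t 10.72
(0.5101, -0.101, 0.0552) -> [0.0001 0.0015 0.0079]
```

Request:
carry_out --targets '[{"hand": 20, "x": 0, "y": 0.0015, "z": 0.004, "ax": 0, "ay": 0, "az": 0}, {"hand": 20, "x": 0, "y": 0.0015, "z": 0.008, "ax": 0, "ay": 0, "az": 0}, {"hand": 20, "x": 0, "y": 0.0015, "z": 0.0085, "ax": 0, "ay": 0, "az": 0}, {"hand": 75, "x": 0, "y": 0.0015, "z": 0.0085, "ax": 0, "ay": 0, "az": 0}, {"hand": 75, "x": 0, "y": 0.0015, "z": 0.0085, "ax": 0, "ay": 0, "az": 0}, {"hand": 75, "x": 0, "y": 0.0015, "z": 0.0085, "ax": 0, "ay": 0, "az": 0}, {"hand": 75, "x": 0, "y": 0.0015, "z": -0.035, "ax": 0, "ay": 0, "az": 0}, {"hand": 75, "x": 0, "y": 0.0015, "z": -0.085, "ax": 0, "ay": 0, "az": 0}]'

```text
t: 11.72
tool_pos: [0.5093, -0.101, 0.3147]
orientation: [-1.97, -2.444, 0.002]
force: [1.5, 0.5, -0.6]
opening: 0.0699
gripper_force: 0.0
```

Run:
```python
from h import *
s=read_state();print(s['tool_pos'],s['force'],s['opening'])
tr([(.538,.1587,.15),(.538,.1587,.042)],.2138)
```

```text
[ 0.50931273 -0.10096095  0.31468801] [ 1.4846931   0.46274534 -0.6368937 ] 0.06989354459193754
turn [-0.0024 -0.0014  0.0001] q6 -0.51 q1 -0.29 t 11.72
(0.538, 0.1587, 0.15) -> [ 0.2477  0.0831 -0.0022]
(0.538, 0.1587, 0.042) -> [0.2475 0.0834 0.1058]
```

Request:
carry_out --targets '[{"hand": 75, "x": 0.05, "y": 0.0166, "z": 0, "ax": 0, "ay": 0, "az": 0}, {"hand": 75, "x": 0.1, "y": 0.0333, "z": 0, "ax": 0, "ay": 0, "az": 0}, {"hand": 75, "x": 0.15, "y": 0.05, "z": 0, "ax": 0, "ay": 0, "az": 0}, {"hand": 75, "x": 0.2, "y": 0.0667, "z": 0, "ax": 0, "ay": 0, "az": 0}, {"hand": 75, "x": 0.2476, "y": 0.0832, "z": 0, "ax": 0, "ay": 0, "az": 0}, {"hand": 75, "x": 0.2476, "y": 0.0832, "z": 0.01, "ax": 0, "ay": 0, "az": 0}, {"hand": 75, "x": 0.2476, "y": 0.0832, "z": 0.01, "ax": 0, "ay": 0, "az": 0}, {"hand": 75, "x": 0.2476, "y": 0.0832, "z": 0.01, "ax": 0, "ay": 0, "az": 0}]'

```text
t: 12.72
tool_pos: [0.5387, 0.1574, 0.3046]
orientation: [-1.973, -2.444, 0.001]
force: [0.3, 0.1, -0.3]
opening: 0.0695
gripper_force: 0.0
```

Run:
```python
from h import *
s=read_state();print(s['tool_pos'],s['dq'].round(3))
tr([(.538,.1587,.043)],.2138)
im,d=snap('top','t7'); im2,_=snap('scene','s7')
b=cv2.resize(im[165:265,345:465],None,fx=6,fy=6,interpolation=cv2.INTER_CUBIC)
c=cv2.resize(im2[190:290,90:210],None,fx=6,fy=6,interpolation=cv2.INTER_CUBIC)
t=np.linspace(0,2*np.pi,90)
def ring(b,n,o,x,y,z,r,col):
    P=np.array([(proj(n,[x+r*np.cos(a),y+r*np.sin(a),z])-o+.5)*6 for a in t]).astype(np.int32)
    cv2.polylines(b,[P],True,col,1)
for (B,n,o,(x,y)) in ((b,'top',[345,165],(.5068,-.1012)),(c,'scene',[90,190],(.5089,-.1029))):
    ring(B,n,o,x,y,.011,.033,(255,255,0)); ring(B,n,o,x,y,.076,.022,(0,255,0)); ring(B,n,o,x,y,.011,.022,(0,0,0))
cv2.imwrite('pics/p7.png',cv2.resize(np.hstack([b,c]),None,fx=.55,fy=.55))
```

```text
[0.53865023 0.15735299 0.30462949] [-0.005 -0.005 -0.007  0.001 -0.001  0.002]
turn [-0.0005  0.0002 -0.0012] q6 -0.02 q1 0.19 t 12.72
(0.538, 0.1587, 0.043) -> [ 0.0015 -0.0003  0.0946]
```

View pics/p7.png

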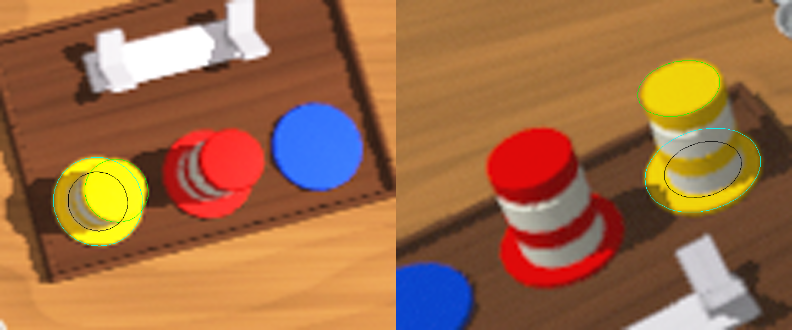

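The yellow jar is centred too, with its lid ring matching in both views. One viewing is left, which I'll save for the cradle. Now blue.

Request:
carry_out --targets '[{"hand": 75, "x": 0.0015, "y": 0, "z": 0.04, "ax": 0, "ay": 0, "az": 0}, {"hand": 75, "x": 0.0015, "y": 0, "z": 0.08, "ax": 0, "ay": 0, "az": 0}, {"hand": 75, "x": 0.0015, "y": 0, "z": 0.0945, "ax": 0, "ay": 0, "az": 0}, {"hand": 75, "x": 0.0015, "y": 0, "z": 0.0945, "ax": 0, "ay": 0, "az": 0}, {"hand": 75, "x": 0.0015, "y": 0, "z": 0.0945, "ax": 0, "ay": 0, "az": 0}]'

```text
t: 13.45
tool_pos: [0.5393, 0.16, 0.2122]
orientation: [1.971, 2.444, 0.003]
force: [0.8, 0.1, -0.2]
opening: 0.07
gripper_force: 0.0
```

Request:
carry_out --newtons 20 --targets '[{"hand": 20, "x": 0, "y": 0, "z": 0, "ax": 0, "ay": 0, "az": 0}, {"hand": 20, "x": 0, "y": 0, "z": 0, "ax": 0, "ay": 0, "az": 0}, {"hand": 20, "x": 0, "y": 0, "z": 0, "ax": 0, "ay": 0, "az": 0}, {"hand": 20, "x": 0, "y": 0, "z": 0, "ax": 0, "ay": 0, "az": 0}, {"hand": 20, "x": 0, "y": 0, "z": 0, "ax": 0, "ay": 0, "az": 0}, {"hand": 20, "x": 0, "y": 0, "z": -0.04, "ax": 0, "ay": 0, "az": 0}, {"hand": 20, "x": 0, "y": 0, "z": -0.1, "ax": 0, "ay": 0, "az": 0}, {"hand": 20, "x": 0, "y": 0, "z": -0.1, "ax": 0, "ay": 0, "az": 0}]'

```text
t: 14.45
tool_pos: [0.5404, 0.1604, 0.316]
orientation: [1.967, 2.441, 0.012]
force: [0.8, 0.4, -1.5]
opening: 0.0436
gripper_force: 20.0
```

Run:
```python
from h import *
s=read_state();print(s['tool_pos'],s['gripper_force'],s['opening'])
tr([(.5465,-.2668,.15),(.5465,-.2668,.09)],.2138)
```

```text
[0.54036473 0.16039342 0.31600957] 19.99968065880239 0.04357001478886633
turn [0.0098 0.0002 0.0002] q6 -0.02 q1 0.2 t 14.45
(0.5465, -0.2668, 0.15) -> [-0.4188 -0.0847 -0.0017]
(0.5465, -0.2668, 0.09) -> [-0.4187 -0.0853  0.0582]
```

Request:
carry_out --targets '[{"hand": 20, "x": -0.04, "y": -0.0081, "z": -0.015, "ax": 0, "ay": 0, "az": 0}, {"hand": 20, "x": -0.095, "y": -0.0192, "z": -0.015, "ax": 0, "ay": 0, "az": 0}, {"hand": 20, "x": -0.15, "y": -0.0303, "z": -0.015, "ax": 0, "ay": 0, "az": 0}, {"hand": 20, "x": -0.205, "y": -0.0415, "z": -0.015, "ax": 0, "ay": 0, "az": 0}, {"hand": 20, "x": -0.26, "y": -0.0526, "z": -0.015, "ax": 0, "ay": 0, "az": 0}, {"hand": 20, "x": -0.315, "y": -0.0637, "z": -0.015, "ax": 0, "ay": 0, "az": 0}, {"hand": 20, "x": -0.37, "y": -0.0748, "z": -0.015, "ax": 0, "ay": 0, "az": 0}, {"hand": 20, "x": -0.418, "y": -0.0847, "z": -0.015, "ax": 0, "ay": 0, "az": 0}]'

```text
t: 15.45
tool_pos: [0.5436, -0.2684, 0.3232]
orientation: [-1.971, -2.444, 0.001]
force: [0.6, 0.7, -1.7]
opening: 0.0438
gripper_force: 20.0
```

Request:
carry_out --targets '[{"hand": 20, "x": 0, "y": 0, "z": 0, "ax": 0, "ay": 0, "az": 0}, {"hand": 20, "x": 0, "y": 0, "z": 0, "ax": 0, "ay": 0, "az": 0}, {"hand": 20, "x": 0, "y": 0, "z": 0.04, "ax": 0, "ay": 0, "az": 0}, {"hand": 20, "x": 0, "y": 0, "z": 0.08, "ax": 0, "ay": 0, "az": 0}, {"hand": 20, "x": 0, "y": 0, "z": 0.09, "ax": 0, "ay": 0, "az": 0}, {"hand": 20, "x": 0, "y": 0, "z": 0.09, "ax": 0, "ay": 0, "az": 0}, {"hand": 20, "x": 0, "y": 0, "z": 0.09, "ax": 0, "ay": 0, "az": 0}]'

```text
t: 16.32
tool_pos: [0.5453, -0.2665, 0.2374]
orientation: [1.969, 2.444, 0.001]
force: [0.6, 0.1, -2.2]
opening: 0.0442
gripper_force: 20.0
```

Run:
```python
from h import *
s=read_state();print(s['tool_pos'],s['force'],s['dq'].round(3))
tr([(.5462,-.2659,.0562)],.2138)
```

```text
[ 0.54528885 -0.26651734  0.23739787] [ 0.610815    0.12192843 -2.21115778] [-0.007 -0.007 -0.005  0.    -0.001  0.002]
turn [0.0023 0.0021 0.0008] q6 -0.75 q1 -0.54 t 16.32
(0.5462, -0.2659, 0.0562) -> [0.0004 0.001  0.0142]
```

Request:
carry_out --targets '[{"hand": 20, "x": 0.0004, "y": 0.001, "z": 0.008, "ax": 0, "ay": 0, "az": 0}, {"hand": 20, "x": 0.0004, "y": 0.001, "z": 0.0142, "ax": 0, "ay": 0, "az": 0}, {"hand": 20, "x": 0.0004, "y": 0.001, "z": 0.0148, "ax": 0, "ay": 0, "az": 0}, {"hand": 75, "x": 0.0004, "y": 0.001, "z": 0.0148, "ax": 0, "ay": 0, "az": 0}, {"hand": 75, "x": 0.0004, "y": 0.001, "z": 0.0148, "ax": 0, "ay": 0, "az": 0}, {"hand": 75, "x": 0.0004, "y": 0.001, "z": 0.0148, "ax": 0, "ay": 0, "az": 0}, {"hand": 75, "x": 0.0004, "y": 0.001, "z": -0.03, "ax": 0, "ay": 0, "az": 0}, {"hand": 75, "x": 0.0004, "y": 0.001, "z": -0.08, "ax": 0, "ay": 0, "az": 0}]'

```text
t: 17.32
tool_pos: [0.5447, -0.2656, 0.3149]
orientation: [-1.97, -2.444, 0.001]
force: [0.3, -1.0, -0.0]
opening: 0.0697
gripper_force: 0.0
```

Run:
```python
from h import *
s=read_state();print(s['tool_pos'],s['force'],s['opening'])
tr([(.662,.1685,.12),(.662,.1685,.013)],.2975)
```

```text
[ 0.5446832  -0.26558607  0.31493534] [ 0.28104078 -1.00193201 -0.00524454] 0.06965991111191279
turn [-0.0021 -0.0021 -0.0835] q6 -0.75 q1 -0.54 t 17.32
(0.662, 0.1685, 0.12) -> [0.3992 0.2069 0.0283]
(0.662, 0.1685, 0.013) -> [0.399  0.2071 0.1353]
```

Request:
carry_out --targets '[{"hand": 75, "x": 0.055, "y": 0.0285, "z": 0, "ax": 0, "ay": 0, "az": -0.02}, {"hand": 75, "x": 0.11, "y": 0.057, "z": 0, "ax": 0, "ay": 0, "az": -0.04}, {"hand": 75, "x": 0.165, "y": 0.0855, "z": 0, "ax": 0, "ay": 0, "az": -0.06}, {"hand": 75, "x": 0.22, "y": 0.114, "z": 0, "ax": 0, "ay": 0, "az": -0.0835}, {"hand": 75, "x": 0.275, "y": 0.1425, "z": 0, "ax": 0, "ay": 0, "az": -0.0835}, {"hand": 75, "x": 0.33, "y": 0.171, "z": 0, "ax": 0, "ay": 0, "az": -0.0835}, {"hand": 75, "x": 0.37, "y": 0.192, "z": 0, "ax": 0, "ay": 0, "az": -0.0835}, {"hand": 75, "x": 0.399, "y": 0.207, "z": 0.028, "ax": 0, "ay": 0, "az": -0.0835}]'

```text
t: 18.32
tool_pos: [0.6641, 0.1706, 0.29]
orientation: [1.863, 2.524, 0.007]
force: [0.2, -0.2, -0.1]
opening: 0.07
gripper_force: 0.0
```

Request:
carry_out --targets '[{"hand": 75, "x": 0, "y": 0, "z": 0, "ax": 0, "ay": 0, "az": 0}, {"hand": 75, "x": 0, "y": 0, "z": 0, "ax": 0, "ay": 0, "az": 0}, {"hand": 75, "x": 0, "y": 0, "z": 0, "ax": 0, "ay": 0, "az": 0}, {"hand": 75, "x": 0, "y": 0, "z": 0, "ax": 0, "ay": 0, "az": 0}]'

```text
t: 18.82
tool_pos: [0.6631, 0.1669, 0.2884]
orientation: [1.869, 2.524, 0.002]
force: [0.2, 0.3, 0.2]
opening: 0.0696
gripper_force: 0.0
```

Run:
```python
from h import *
s=read_state();print(s['tool_pos'],s['dq'].round(3))
tr([(.662,.1685,.021)],.2975)
im,d=snap('top','t8'); im2,_=snap('scene','s8')
for k,uv,z in (('jr',(416,212),.076),('jy',(381,221),.076),('jb',(450,204),.076)):
    m,e,wh,c=blob(im,uv,z); print(k,m.round(4),np.round(wh,3),c)
```

```text
[0.66310679 0.16693158 0.28841138] [ 0.005  0.003  0.002  0.002 -0.002  0.001]
turn [ 0.0016  0.0003 -0.0014] q6 -0.12 q1 0.17 t 18.82
(0.662, 0.1685, 0.021) -> [ 0.0019 -0.0008  0.1004]
jr [ 0.5196 -0.1726] [0.062 0.072] (np.float64(410.4860335195531), np.float64(215.89385474860336))
jy [ 0.5015 -0.0976] [0.058 0.063] (np.float64(378.3840399002494), np.float64(224.64588528678306))
jb [ 0.5367 -0.2528] [0.061 0.076] (np.float64(444.6402321083172), np.float64(207.5377176015474))
```

Request:
carry_out --targets '[{"hand": 75, "x": 0.0018, "y": -0.0008, "z": 0.04, "ax": 0, "ay": 0, "az": 0}, {"hand": 75, "x": 0.0018, "y": -0.0008, "z": 0.08, "ax": 0, "ay": 0, "az": 0}, {"hand": 75, "x": 0.0018, "y": -0.0008, "z": 0.1, "ax": 0, "ay": 0, "az": 0}, {"hand": 75, "x": 0.0018, "y": -0.0008, "z": 0.1, "ax": 0, "ay": 0, "az": 0}, {"hand": 75, "x": 0.0018, "y": -0.0008, "z": 0.1, "ax": 0, "ay": 0, "az": 0}]'

```text
t: 19.55
tool_pos: [0.6619, 0.1694, 0.1881]
orientation: [1.867, 2.525, 0.001]
force: [0.5, 0.9, 0.6]
opening: 0.0698
gripper_force: 0.0
```

Request:
carry_out --newtons 20 --targets '[{"hand": 5, "x": 0, "y": 0, "z": 0, "ax": 0, "ay": 0, "az": 0}, {"hand": 5, "x": 0, "y": 0, "z": 0, "ax": 0, "ay": 0, "az": 0}, {"hand": 5, "x": 0, "y": 0, "z": 0, "ax": 0, "ay": 0, "az": 0}, {"hand": 5, "x": 0, "y": 0, "z": 0, "ax": 0, "ay": 0, "az": 0}, {"hand": 5, "x": 0, "y": 0, "z": 0, "ax": 0, "ay": 0, "az": 0}, {"hand": 5, "x": 0, "y": 0, "z": 0, "ax": 0, "ay": 0, "az": 0}]'

```text
t: 20.3
tool_pos: [0.6614, 0.1695, 0.1871]
orientation: [-1.868, -2.526, 0.0]
force: [-0.2, -0.4, 0.0]
opening: 0.0253
gripper_force: 20.0
```

Run:
```python
from h import *
s=read_state();print(s['tool_pos'],s['force'],s['gripper_force'],s['opening'])
tr([(.621,-.164,.15),(.621,-.164,.055)],.2138)
```

```text
[0.66143247 0.16945086 0.18714482] [-0.20458392 -0.37304927  0.01888511] 19.991287887096405 0.025341131307810908
turn [-0.0002 -0.      0.0837] q6 -0.12 q1 0.18 t 20.3
(0.621, -0.164, 0.15) -> [-0.3069 -0.1364 -0.1298]
(0.621, -0.164, 0.055) -> [-0.307  -0.1364 -0.0348]
```

Request:
carry_out --targets '[{"hand": 5, "x": 0, "y": 0, "z": -0.05, "ax": 0, "ay": 0, "az": 0}, {"hand": 5, "x": 0, "y": 0, "z": -0.1, "ax": 0, "ay": 0, "az": 0}, {"hand": 5, "x": -0.04, "y": -0.018, "z": -0.12, "ax": 0, "ay": 0, "az": 0.02}, {"hand": 5, "x": -0.09, "y": -0.04, "z": -0.12, "ax": 0, "ay": 0, "az": 0.04}, {"hand": 5, "x": -0.14, "y": -0.062, "z": -0.12, "ax": 0, "ay": 0, "az": 0.06}, {"hand": 5, "x": -0.19, "y": -0.0844, "z": -0.12, "ax": 0, "ay": 0, "az": 0.0837}, {"hand": 5, "x": -0.24, "y": -0.1066, "z": -0.12, "ax": 0, "ay": 0, "az": 0.0837}, {"hand": 5, "x": -0.28, "y": -0.1244, "z": -0.12, "ax": 0, "ay": 0, "az": 0.0837}]'

```text
t: 21.3
tool_pos: [0.624, -0.1368, 0.3072]
orientation: [-1.973, -2.445, 0.0]
force: [0.4, 0.3, -1.5]
opening: 0.0254
gripper_force: 20.0
```

Request:
carry_out --targets '[{"hand": 5, "x": -0.026, "y": -0.0097, "z": 0, "ax": 0, "ay": 0, "az": 0}, {"hand": 5, "x": -0.026, "y": -0.0097, "z": 0.02, "ax": 0, "ay": 0, "az": 0}, {"hand": 5, "x": -0.026, "y": -0.0097, "z": 0.05, "ax": 0, "ay": 0, "az": 0}, {"hand": 5, "x": -0.026, "y": -0.0097, "z": 0.05, "ax": 0, "ay": 0, "az": 0}, {"hand": 5, "x": -0.026, "y": -0.0097, "z": 0.05, "ax": 0, "ay": 0, "az": 0}]'

```text
t: 21.92
tool_pos: [0.6209, -0.1614, 0.2574]
orientation: [-1.97, -2.446, -0.0]
force: [-0.3, 0.6, -0.3]
opening: 0.0254
gripper_force: 20.0
```

Run:
```python
from h import *
s=read_state();print(s['tool_pos'],s['force'],s['opening'],s['dq'].round(3))
tr([(.6208,-.1629,.0491)],.2138)
im,d=snap('top','t9'); im2,_=snap('scene','s9')
g=cv2.cvtColor(im2,cv2.COLOR_BGR2LAB).astype(int)
# predicted rod end centres in the scene (scene bias +.0022,-.0014 from top; TCP-based)
x,y,z=s['tool_pos']; u=np.array([.2122,-.9772])
for sg in (-1,1): print('end',proj('scene',[x-.0033+.0022+u[0]*(.0011+sg*.08),y-.0014+u[1]*(.0011+sg*.08),z-.167-.0071]).round(1))
b=im2[210:340,60:260];cv2.imwrite('pics/p9.png',cv2.resize(b,None,fx=4,fy=4,interpolation=cv2.INTER_CUBIC))
```

```text
[ 0.62085752 -0.16136552  0.25741511] [-0.29770062  0.5977852  -0.31673155] 0.025404997145515314 [-0.004 -0.02  -0.02  -0.002 -0.    -0.002]
turn [-0.0002 -0.0003  0.0009] q6 -0.55 q1 -0.33 t 21.93
(0.6208, -0.1629, 0.0491) -> [-0.0015 -0.0004  0.0413]
end [197.1 245.9]
end [ 98.  295.6]
```

Request:
carry_out --targets '[{"hand": 5, "x": -0.0015, "y": 0, "z": 0.015, "ax": 0, "ay": 0, "az": 0}, {"hand": 5, "x": -0.0015, "y": 0, "z": 0.03, "ax": 0, "ay": 0, "az": 0}, {"hand": 5, "x": -0.0015, "y": 0, "z": 0.038, "ax": 0, "ay": 0, "az": 0}, {"hand": 5, "x": -0.0015, "y": 0, "z": 0.04, "ax": 0, "ay": 0, "az": 0}, {"hand": 5, "x": -0.0015, "y": 0, "z": 0.04, "ax": 0, "ay": 0, "az": 0}]'

```text
t: 22.65
tool_pos: [0.6209, -0.1637, 0.2171]
orientation: [-1.972, -2.445, 0.0]
force: [-0.2, -0.1, -0.9]
opening: 0.0256
gripper_force: 20.0
```

Run:
```python
from h import *
s=read_state();print(s['tool_pos'],s['force'],s['wrist_torque'],s['opening'],s['dq'].round(3))
tr([(.6208,-.1629,.0491)],.2138)
```

```text
[ 0.62092769 -0.1636596   0.21709382] [-0.24736983 -0.08032732 -0.87429962] [-0.08955685  0.12895514  0.00061177] 0.025557970987893787 [-0.001 -0.005 -0.006 -0.002 -0.008 -0.001]
turn [-0.0003 -0.0001 -0.0001] q6 -0.55 q1 -0.34 t 22.65
(0.6208, -0.1629, 0.0491) -> [0.0008 0.     0.001 ]
```

Almost seated with no contact yet. I'll lower 1 mm, open and back off.

Request:
carry_out --targets '[{"hand": 5, "x": 0.0005, "y": 0, "z": 0.001, "ax": 0, "ay": 0, "az": 0}, {"hand": 5, "x": 0.0005, "y": 0, "z": 0.001, "ax": 0, "ay": 0, "az": 0}, {"hand": 55, "x": 0.0005, "y": 0, "z": 0.001, "ax": 0, "ay": 0, "az": 0}, {"hand": 55, "x": 0.0005, "y": 0, "z": 0.001, "ax": 0, "ay": 0, "az": 0}, {"hand": 55, "x": 0.0005, "y": 0, "z": 0.001, "ax": 0, "ay": 0, "az": 0}, {"hand": 55, "x": 0.0005, "y": 0, "z": -0.05, "ax": 0, "ay": 0, "az": 0}, {"hand": 55, "x": 0.0005, "y": 0, "z": -0.1, "ax": 0, "ay": 0, "az": 0}, {"hand": 55, "x": 0.0005, "y": 0, "z": -0.15, "ax": 0, "ay": 0, "az": 0}]'

```text
t: 23.65
tool_pos: [0.6208, -0.163, 0.3687]
orientation: [-1.972, -2.446, -0.0]
force: [-0.3, -0.7, 0.0]
opening: 0.0515
gripper_force: 0.0
```

Request:
carry_out --targets '[{"hand": 55, "x": 0.05, "y": 0, "z": 0, "ax": 0, "ay": 0, "az": 0}, {"hand": 55, "x": 0.1, "y": 0, "z": 0, "ax": 0, "ay": 0, "az": 0}, {"hand": 55, "x": 0.15, "y": 0, "z": 0, "ax": 0, "ay": 0, "az": 0}, {"hand": 55, "x": 0.2, "y": 0, "z": 0, "ax": 0, "ay": 0, "az": 0}, {"hand": 55, "x": 0.25, "y": 0, "z": 0, "ax": 0, "ay": 0, "az": 0}, {"hand": 55, "x": 0.3, "y": 0, "z": 0, "ax": 0, "ay": 0, "az": 0}, {"hand": 55, "x": 0.3, "y": 0, "z": 0, "ax": 0, "ay": 0, "az": 0}, {"hand": 55, "x": 0.3, "y": 0, "z": 0, "ax": 0, "ay": 0, "az": 0}]'

```text
t: 24.65
tool_pos: [0.5573, 0.13, 0.3673]
orientation: [1.971, 2.446, -0.0]
force: [1.2, -0.4, 1.3]
opening: 0.0511
gripper_force: 0.0
```

Run:
```python
from h import *
im,d=snap('top','ta'); im2,_=snap('scene','sa')
b=cv2.resize(im[145:255,335:475],None,fx=5,fy=5,interpolation=cv2.INTER_CUBIC)
c=cv2.resize(im2[180:340,50:250],None,fx=3.5,fy=3.5,interpolation=cv2.INTER_CUBIC)
t=np.linspace(0,2*np.pi,90); u=np.array([.21218,-.97723]);n=np.array([.97723,.21218])
def pl(b,nm,o,f,pts,col):
    P=np.array([(proj(nm,p)-o+.5)*f for p in pts]).astype(np.int32); cv2.polylines(b,[P],True,col,1)
for B,nm,o,f,off in ((b,'top',[335,145],5,(0,0)),(c,'scene',[50,180],3.5,(.0022,-.0015))):
    off=np.array(off)
    for k in ((.525,-.1845),(.5068,-.1012),(.5429,-.267)):
        k=np.array(k)+off
        pl(B,nm,o,f,[[k[0]+.022*np.cos(a),k[1]+.022*np.sin(a),.076] for a in t],(0,0,0))
    s=np.array([.6177,-.1641])+off
    pl(B,nm,o,f,[[*(s+u*i*.08+n*j*.013),.042] for i,j in ((-1,-1),(-1,1),(1,1),(1,-1))],(0,255,0))
c=c[:,:]; h=550; c=cv2.resize(c,(700,560))
cv2.imwrite('pics/pa.png',np.vstack([cv2.resize(b,(380,299)),cv2.resize(c,(380,304))])[:600])
cv2.imwrite('pics/pa.png',np.hstack([cv2.resize(b,(400,314)),cv2.resize(c,(400,320))[:314]]))
C=cloud('top',d)
L=cv2.cvtColor(im,cv2.COLOR_BGR2LAB).astype(int)
sd=proj('top',[.6177,-.1641,.055]).round().astype(int); print(sd,L[sd[1],sd[0]],C[sd[1],sd[0]])
m=(C[...,2]>.044)&(C[...,2]<.065)&(abs((C[...,:2]-[.6177,-.1641])@n)<.03)&(abs((C[...,:2]-[.6177,-.1641])@u)<.1)
Q=C[m]; print('rod z',[Q[abs((Q[:,:2]-[.6177,-.1641])@u-k)<.015][:,2].max().round(4) for k in (-.06,0,.06)])
q=(Q[:,:2]-[.6177,-.1641])@u; print(np.percentile(q,[0,1,50,99,100]).round(4))
# untouched
for k in ('jg',): print(blob(im,SEED[k],.065)[0])
```

```text
[401 176] [253 125 139] [ 0.61942449 -0.16396334  0.05231399]
rod z [np.float64(0.0574), np.float64(0.059), np.float64(0.0577)]
[-0.0795 -0.0791  0.      0.0796  0.0804]
[0.4135512  0.25864196]
```

View pics/pa.png

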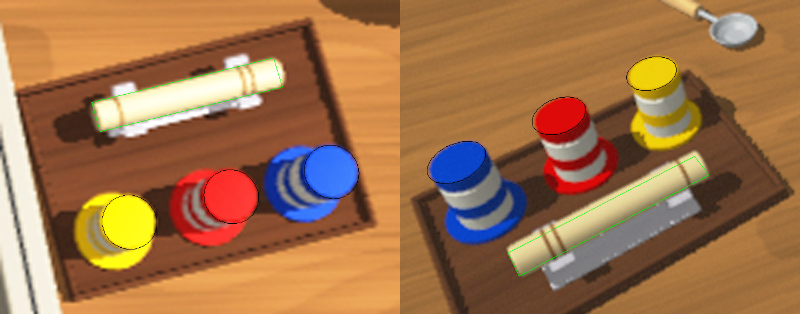

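All three jars and the rod match the predicted outlines, and the rod is level (top about 0.057 to 0.059 m by depth) and centred to about 0.5 mm. The green jar's top-view centroid is 6 mm off, which may just be the arm blocking part of it, so I'll check it in the scene view before handing in.

Run:
```python
from h import *
for f in ('scene0','s9','sa'):
    print(f,[np.round(x,4) for x in blob(cv2.imread(f'pics/{f}.png'),(325,150),.065,'scene')][0::3])
for f in ('top0','t9','ta'):
    print(f,[np.round(x,4) for x in blob(cv2.imread(f'pics/{f}.png'),SEED['jg'],.065)])
```

```text
scene0 [array([0.4225, 0.2481], dtype=float32), array([324.6432, 149.112 ])]
s9 [array([0.4234, 0.2483], dtype=float32), array([324.91  , 149.3067])]
sa [array([0.4265, 0.2539], dtype=float32), array([327.8067, 149.38  ])]
top0 [array([0.4144, 0.2526], dtype=float32), array([0.4146, 0.2526]), array([0.0415, 0.0432]), array([226.8947, 267.4807])]
t9 [array([0.4141, 0.2541], dtype=float32), array([0.4143, 0.2542]), array([0.0407, 0.0411]), array([226.25  , 267.6082])]
ta [array([0.4136, 0.2586], dtype=float32), array([0.4138, 0.2579]), array([0.0309, 0.0429]), array([224.2732, 267.9227])]
```

```bash
python3 -c "
from plant import robot; print(robot.close_job())"
```

```text
the job is handed in; nothing more can be done
None
```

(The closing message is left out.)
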